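# Index the welding fixture's collar and pin it

## Task

Take the red-headed index pin from its blue stand, spin the collar in the rotary welding fixture until its hole lines up with the one index hole hidden underneath, and pass the pin through both until its head sits flat on the collar; then let go. Find the hole by feel: once the pin catches, stop turning, and never jam the pin against the collar with more than about 40 N. Leave the spray can, the hammer and the brush where they are.

Things in the scene. Friction and masses are not known exactly. Their poses are not given: they have to be found in the camera images.
- fixture: Rotary indexing fixture, bolted down: grey square base 230 x 230 x 12 mm with a round dark steel housing, 198 mm in diameter, whose retaining ring (opening 148 mm) has its top 64 mm above the bench. Origin on the axis of rotation at bench height, z up, +x towards the yellow mark.
- index_mark (a point): Yellow mark on the ring, 86 mm from the axis. Under the collar lies a hidden fixed plate, flat, top 40 mm above the bench (1 mm below the collar), with one index hole 14 mm wide, 20 mm deep, 60 mm from the axis. Seen from the axis, that hole is up to 0.45 rad either side of this mark, unmeasured, different each time, covered until the collar's hole is over it.
- collar: Aluminium collar disc, 20 mm thick, boss 40 mm wide and 10 mm high at its middle, spinning in the fixture about the vertical axis. Origin on that axis at bench height, z up, +x towards its hole, -x towards its tab. Top face 61 mm above the bench. Stays where left; about 0.12 N m of dry friction (2 N at the tab).
- collar_hole (a point): Centre of the collar's through hole at its top face; 14 mm wide, mouth countersunk to 19 mm, 60 mm from the axis. It starts 0.9 to 1.5 rad anticlockwise (from above) of the yellow mark, so turn the collar clockwise. Its travel ends 1.7 rad anticlockwise and 0.8 rad clockwise of the mark.
- collar_tab (a point): The black upright tab on the collar for turning it, opposite the hole: a flat plate standing on edge, 32 mm long radially, 10 mm thick, 45 mm tall from the collar's top face. This point is on its mid-plane, 25 mm above that face (86 mm above the bench) and 52 mm from the axis.
- pin_head (a point): Centre of the index pin's red head, 20 mm in diameter, 50 mm tall, z up the pin. Shank below: 12 mm in diameter, 36 mm long, tapered foot; tip 61 mm and head underside 25 mm below this point. About 0.1 kg. In the collar's hole over the flat plate it stands by itself (leaning slightly), head 15 mm above the collar; over the index hole it drops under its weight or a light push.
- pin_stand: Fixed blue block 60 x 60 x 40 mm with a 14 mm vertical hole in its middle, which holds the pin at the start with the head's underside on its top. Origin at the centre of its underside.
- spray_can: Bystander: yellow can, 60 mm in diameter, 120 mm tall, standing. Origin at the centre of its underside.
- chip_hammer: Bystander: small hammer, 200 mm long, lying on the bench. Origin at bench height about the middle of it.
- bench_brush: Bystander: hand brush, 200 mm long, lying on the bench. Origin at bench height about the middle of it.

How it is judged:
By the outcome, as a careful person would: the job done as asked, in the order asked, and still so for the second after the job is handed in, with the robot touching nothing.
It also fails if it takes over 72 s, if anything falls off the work surface, if the arm or the gripper's body presses on something with over 40 N, if the wrist force passes 120 N, or if a joint passes its speed limit or range.

## Robot

A 6-joint arm with a two-finger parallel gripper is mounted at the origin on the work surface. World frame = base frame: x ahead of the robot, y to its left, z up, the work surface at z = 0. Lengths are in m, angles in degrees, forces in N, time in s.
With the tool pointing down it reaches from about 0.425 to 0.95 m from the base axis. Payload 14.7 kg.
Tool frame: the origin (TCP) lies at the very end of the fingers, on their centre line; the grasp point (between the pads) lies behind it (r.grasp_offset is the y of the grasp point in the tool frame, in m); y points along the fingers, x is the direction in which the jaws open and shut, and the axes are right-handed (so a half turn about y gives the same grasp; the last joint's range is limited). The gripper opens to 85 mm and grips with 20 to 120 N. Pads are 22 mm wide; open, the fingers measure 114 mm over their backs; the gripper's body (76 mm by 85 mm) begins 54 mm behind the grasp point. The pads swing forward as they close: fully open they stand 13 mm farther back than shut.
Start: joints at [-73.201, 27.513, 91.461, -0, 61.026, -2.67], TCP at [0.217, -0.613, 0.206] pointing down, gripper open.
Joint ranges: [-157.49, 157.49], [-46.99, 117.5], [13.45, 153.17], [-89.5, 269.5], [5.16, 153.95], [-167.48, 167.48]. Speed limits (degrees/s): [108.29, 108.29, 136.94, 172.46, 172.46, 172.46].

## Interface

Orientations are given as a 3x3 rotation matrix whose columns are the frame's x, y, z axes.
In Python, from plant import r, vision, job_done gives the robot as it stands. The module is installed in compiled form; this text tells all that it offers.
- The arm moves only by the shell command python3 -m crank 'ROWS' [FORCE]. ROWS is JSON, a list of rows, each an object with "claw": the opening, from 0 (shut) to 1 (fully open); "slide": the shift along the world's x, y, z in m, a list of three; "yaw": the turn about the world's z in degrees. In form: [{"claw": claw, "slide": [x, y, z], "yaw": yaw}, ...]. A call has 1 to 5 rows; each row is the pose to reach, as a shift and turn from the pose commanded when the call began; what a row does not reach only later rows make up. A row lasts 1/8 s, in which the tool goes at most 62.5 mm and 10.7 degrees, less where a joint would pass 70% of its speed; a pose out of reach is approached as far as the arm can. A call with a gripper value outside its range is refused whole. The fingers move at their own pace and stop on an object; FORCE is the grip in N (left out, the last holds). Time passes only in rows, so rows that repeat a pose let the fingers close. It gives the time, the measured TCP pose, the force and the opening at its end, in the units of the state.
- r.get_state(): the state, without advancing time (a new reading comes with each control period).
- vision.snapshot(name): name is "scene" or "top" or "wrist"; returns a dict with "image" (384x512x3 uint8, red, green, blue), "mtx" (3x3 intrinsics, pixels), "R" (3x3) and "t" (3): a world point X has camera coordinates R X + t. Camera axes: x right, y down, z forward; pixel columns grow to the right and rows downward; lengths in m; the calibration is good to about 2 mm. A picture is of the moment at which its call begins. There is no depth.
- job_done(): hands the job in, once; it reports no verdict.
The state is a dict: "time": time; "joints": joint angles; "joint_vel": joint speeds; "joint_efforts": joint torques, N m; "tool_pos": TCP position; "tool_rot": TCP orientation; "ft_force": force on the tool from outside, world axes, zero at the start; "torque": the same for the moment, N m; "width": finger opening in m.
Only numpy, scipy, OpenCV 4.12 (cv2) and the standard library are available. Lean on these libraries where they do the work, as an engineer would, in place of code of your own. Each camera call takes 0.05 s, during which the arm holds its last target.

## Working session

There is one attempt and no reset: what is moved stays moved. The work goes in short steps, Python scripts to look and compute and a shell command to move; the robot and the scene stay as the last step left them, time stands still between calls to the robot, and variables do not carry over. Pictures are saved under pics/ and viewed, and the job is handed in when it is done.

```bash
mkdir -p pics; ls; cat > h.py <<'E'
import numpy as np, cv2
from plant import r, vision
def shot(n,f):
    d=vision.snapshot(n); cv2.imwrite('pics/'+f,d['image'][:,:,::-1]); np.savez('pics/'+f[:-4]+'.npz',**d); return d
def load(f): return np.load('pics/'+f+'.npz')
def back(d,u,v,z):
    K,R,t=d['mtx'],d['R'],d['t']
    c=-R.T@t; w=R.T@np.linalg.inv(K)@np.array([u,v,1.]); return c+w*(z-c[2])/w[2]
def proj(d,X):
    p=d['mtx']@(d['R']@np.array(X)+d['t']); return p[:2]/p[2]
E
python3 - <<'E'
from h import *
print(r.get_state()); print(r.grasp_offset)
shot('scene','s0.png');shot('top','t0.png');shot('wrist','w0.png')
E
```

```text
pics
{'time': 0.0, 'joints': array([-7.32017168e+01,  2.75505202e+01,  9.14925583e+01,  1.20535432e-03,
        6.10267789e+01, -2.67197347e+00]), 'joint_vel': array([ 0.00632139, -0.05806203,  0.05878005, -0.01868658,  0.02766248,
       -0.00316991]), 'joint_efforts': array([ 1.13294747e-03, -9.50640178e+01, -4.30178726e+01, -1.57326426e-04,
        1.25991862e-02,  1.03979485e-05]), 'tool_pos': array([ 0.21653584, -0.61241057,  0.20567264]), 'tool_rot': array([[ 3.33307650e-01, -3.34744925e-04,  9.42818062e-01],
       [-9.42817336e-01,  1.17253143e-03,  3.33307809e-01],
       [-1.21705691e-03, -9.99999257e-01,  7.52103770e-05]]), 'ft_force': array([ 0.42218237, -0.03678497, -0.27188697]), 'torque': array([0.00457395, 0.00911765, 0.00138094]), 'width': 0.08506671946433833}
-0.0187
```

View pics/t0.png

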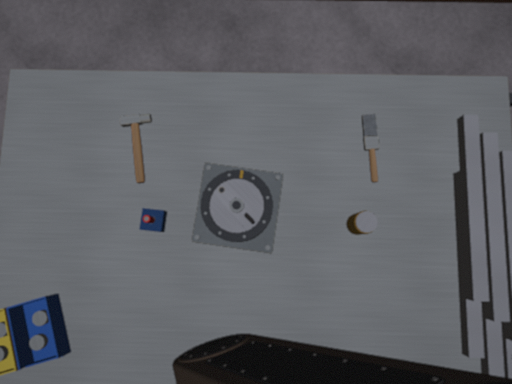

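View pics/s0.png

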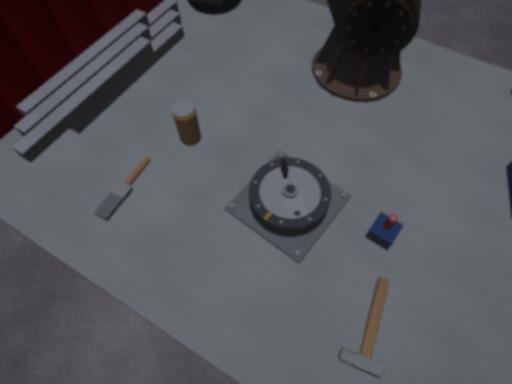

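View pics/w0.png

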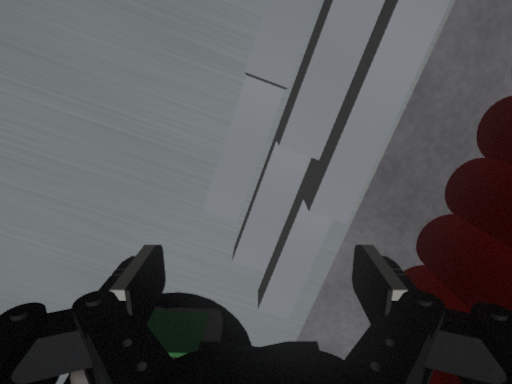

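The top view shows the fixture centre at about (236,205), mark (241,174), hole (222,190), tab (250,218) and pin head (148,218). The can, brush and hammer are well clear. I'll zoom in.

```bash
python3 - <<'E'
from h import *
a=cv2.imread('pics/t0.png')[155:260,130:290]; b=cv2.imread('pics/s0.png')[140:260,220:420]
cv2.imwrite('pics/t0z.png',cv2.resize(cv2.convertScaleAbs(a,alpha=1.5),None,fx=5,fy=5,interpolation=cv2.INTER_CUBIC)[:600])
cv2.imwrite('pics/s0z.png',cv2.resize(cv2.convertScaleAbs(b,alpha=1.5),None,fx=4,fy=4,interpolation=cv2.INTER_CUBIC))
d=load('t0'); s=load('s0')
print(d['mtx'],-d['R'].T@d['t'],-s['R'].T@s['t'])
for n,u,v,z in [('c',236,205,.071),('mark',241,174,.064),('hole',222,190,.061),('tab',250,218,.1),('stand',153,220,.04),('pin',148,218,.09)]: print(n,back(d,u,v,z).round(4))
E
```

```text
[[405.49687986   0.         263.98764944]
 [  0.         405.49687986 188.8419464 ]
 [  0.           0.           1.        ]] [ 0.43149792 -0.02791743  1.15859275] [0.9642293  0.21998284 0.82028362]
c [0.5379 0.0513 0.071 ]
mark [0.6241 0.0404 0.064 ]
hole [0.5794 0.0914 0.061 ]
tab [0.5017 0.0118 0.1   ]
stand [0.4956 0.2813 0.04  ]
pin [0.4977 0.281  0.09  ]
```

```bash
sleep 1
```

```text
(no output)
```

View pics/t0z.png

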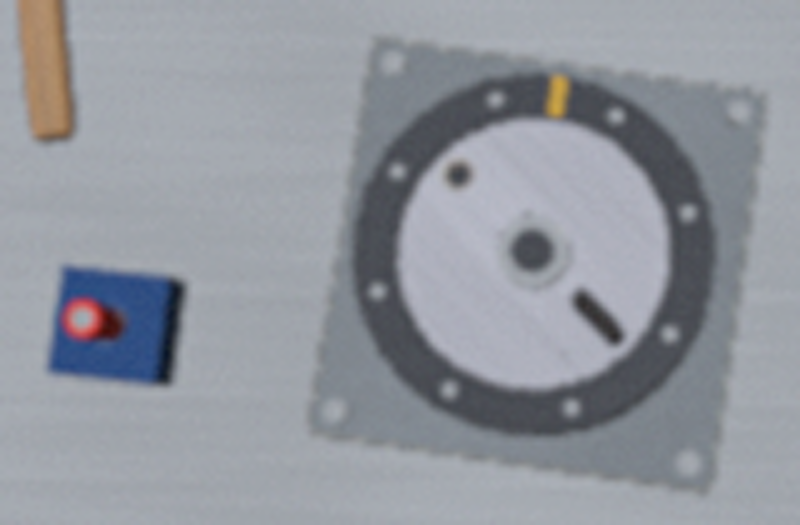

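View pics/s0z.png

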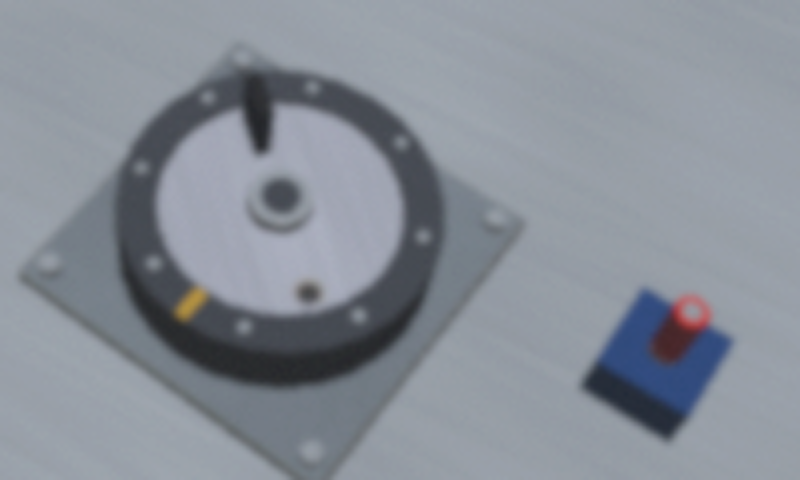

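```bash
python3 - <<'E'
from h import *
d=load('t0'); s=load('s0')
T=lambda U,V:((U+.5)/5-.5+130,(V+.5)/5-.5+155)
S=lambda U,V:((U+.5)/4-.5+220,(V+.5)/4-.5+140)
P={'boss':((533,250),(281,196),.071),'mark':((559,96),(191,305),.064),'hole':((458,174),(307,292),.061),'tabtop':((598,317),None,.106),'headtop':((83,318),(691,312),.09)}
for n,(a,b,z) in P.items():
    print(n,back(d,*T(*a),z).round(4), back(s,*S(*b),z).round(4) if b else '')
print('standcorners',np.mean([back(d,*T(*q),.04) for q in [(63,267),(172,279),(160,381),(50,372)]],0), np.mean([back(s,*S(*q),.04) for q in [(646,288),(733,342),(687,414),(596,365)]],0))
E
```

```text
boss [0.539  0.0508 0.071 ] [0.5408 0.0501 0.071 ]
mark [0.6247 0.0393 0.064 ] [0.6277 0.0394 0.064 ]
hole [0.581  0.0937 0.061 ] [0.5843 0.092  0.061 ]
tabtop [0.5012 0.0136 0.106 ] 
headtop [0.4971 0.2857 0.09  ] [0.5001 0.2844 0.09  ]
standcorners [0.49684866 0.28457169 0.04      ] [0.50038791 0.28534404 0.04      ]
```

Both cameras agree to about 3 mm and the radii check out: hole at 60.1 mm, mark at 86.7 mm.
- Axis: (0.540, 0.0505)
- Hole: bearing 45°
- Mark: bearing -7.4°
- Pin: (0.4985, 0.285)

Moving towards the pin.

```bash
python3 -m crank '[{"claw":1,"slide":[0.05,0.03,0],"yaw":10},{"claw":1,"slide":[0.1,0.06,0],"yaw":20},{"claw":1,"slide":[0.15,0.095,0],"yaw":30},{"claw":1,"slide":[0.19,0.14,0],"yaw":40},{"claw":1,"slide":[0.23,0.185,0],"yaw":50}]' 40
python3 -m crank '[{"claw":1,"slide":[0.03,0.05,0],"yaw":10},{"claw":1,"slide":[0.06,0.1,0],"yaw":20},{"claw":1,"slide":[0.07,0.16,0],"yaw":30},{"claw":1,"slide":[0.08,0.22,0],"yaw":40},{"claw":1,"slide":[0.09,0.28,0],"yaw":50}]'
```

```text
time: 0.78
tool_pos: [0.4478, -0.4262, 0.2061]
tool_rot: [[0.938, -0.0, 0.345], [-0.345, 0.0, 0.938], [-0.0, -1.0, 0.0]]
ft_force: [0.1, -0.4, 0.0]
width: 0.0855
time: 1.4
tool_pos: [0.5367, -0.1459, 0.2062]
tool_rot: [[0.868, -0.0, -0.497], [0.497, 0.0, 0.868], [-0.0, -1.0, 0.0]]
ft_force: [0.9, 0.1, 1.0]
width: 0.0853
```

```bash
python3 -m crank '[{"claw":0.6,"slide":[0,0.06,0],"yaw":0},{"claw":0.6,"slide":[-0.005,0.12,0],"yaw":0},{"claw":0.6,"slide":[-0.01,0.18,0],"yaw":0},{"claw":0.6,"slide":[-0.02,0.24,0],"yaw":0},{"claw":0.6,"slide":[-0.025,0.3,0],"yaw":0}]'
python3 -m crank '[{"claw":0.6,"slide":[-0.006,0.05,-0.02],"yaw":0},{"claw":0.6,"slide":[-0.01,0.1,-0.045],"yaw":0},{"claw":0.6,"slide":[-0.013,0.131,-0.066],"yaw":0},{"claw":0.6,"slide":[-0.013,0.131,-0.066],"yaw":0}]'
python3 - <<'E'
from h import *
shot('wrist','w1.png');d=shot('top','t1.png');s=shot('scene','s1.png')
cv2.imwrite('pics/s1z.png',cv2.resize(s['image'][140:260,300:480,::-1],None,fx=4,fy=4))
E
```

```text
time: 2.02
tool_pos: [0.5109, 0.154, 0.2063]
tool_rot: [[0.871, -0.0, -0.492], [0.492, -0.0, 0.871], [-0.0, -1.0, 0.0]]
ft_force: [0.4, -0.4, 0.3]
width: 0.0512
time: 2.52
tool_pos: [0.4972, 0.2847, 0.1385]
tool_rot: [[0.869, -0.002, -0.494], [0.494, -0.001, 0.869], [-0.003, -1.0, 0.0]]
ft_force: [-1.0, -0.5, 0.3]
width: 0.0516
```

```bash
sleep 1
```

```text
(no output)
```

View pics/w1.png

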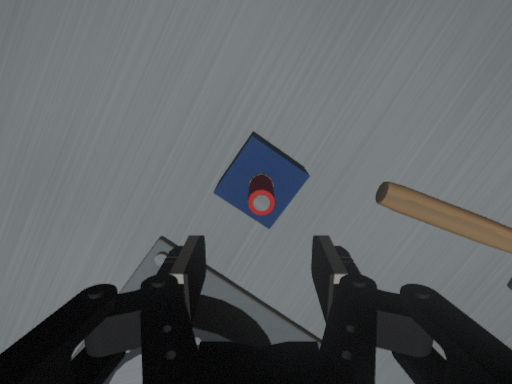

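View pics/s1z.png

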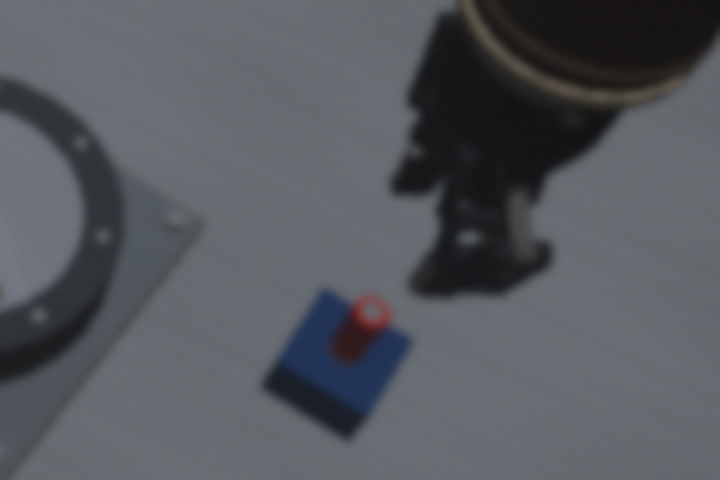

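The wrist picture shows the head top at (261,203), between the fingers, with the stand behind it.

```bash
python3 - <<'E'
from h import *
d=load('w1'); print(back(d,261.5,203,.09), -d['R'].T@d['t'], r.get_state()['tool_pos'])
E
```

```text
[0.49908365 0.285582   0.09      ] [0.46207961 0.34731634 0.30561056] [0.49880676 0.2827263  0.14058568]
```

```bash
python3 -m crank '[{"claw":0.6,"slide":[0,0.0025,-0.04],"yaw":0},{"claw":0.6,"slide":[0,0.0025,-0.086],"yaw":0},{"claw":0.6,"slide":[0,0.0025,-0.086],"yaw":0},{"claw":0.2,"slide":[0,0.0025,-0.086],"yaw":0},{"claw":0,"slide":[0,0.0025,-0.086],"yaw":0}]' 40
python3 -m crank '[{"claw":0,"slide":[0,0,0],"yaw":0},{"claw":0,"slide":[0,0,0],"yaw":0}]'
```

```text
time: 3.3
tool_pos: [0.5, 0.286, 0.0564]
tool_rot: [[0.871, 0.003, -0.492], [0.492, 0.001, 0.871], [0.003, -1.0, -0.0]]
ft_force: [-2.1, -0.7, 9.2]
width: 0.0179
time: 3.55
tool_pos: [0.4998, 0.2862, 0.0564]
tool_rot: [[0.871, 0.003, -0.492], [0.492, 0.001, 0.871], [0.003, -1.0, -0.0]]
ft_force: [-1.3, -1.1, 8.7]
width: 0.0173
```

```bash
python3 -m crank '[{"claw":0,"slide":[0,0,0.03],"yaw":0},{"claw":0,"slide":[0,0,0.07],"yaw":0},{"claw":0,"slide":[0,0,0.09],"yaw":0},{"claw":0,"slide":[0,0,0.09],"yaw":0}]'
python3 - <<'E'
from h import *
shot('wrist','w2.png');s=shot('scene','s2.png')
cv2.imwrite('pics/s2z.png',cv2.resize(s['image'][110:260,300:480,::-1],None,fx=4,fy=4))
E
```

```text
time: 4.05
tool_pos: [0.5, 0.2864, 0.147]
tool_rot: [[0.871, 0.004, -0.492], [0.492, 0.002, 0.871], [0.005, -1.0, -0.0]]
ft_force: [1.0, -0.2, -1.8]
width: 0.0176
```

```bash
sleep 1
```

```text
(no output)
```

View pics/w2.png

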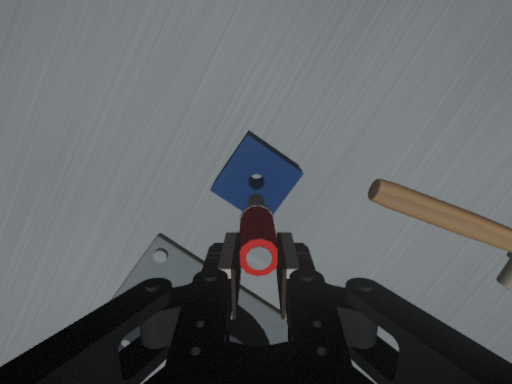

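View pics/s2z.png

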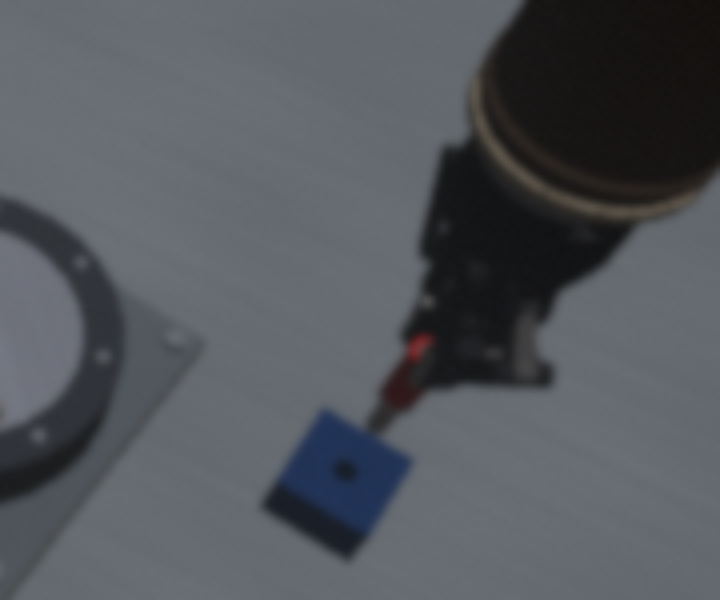

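The pin is held upright between the pads, with the head top at (259,258) in the wrist picture. Next I'll work out the pin's offset from the TCP.

```bash
python3 - <<'E'
from h import *
d=load('w2'); q=r.get_state(); t=q['tool_pos']; print(t)
p=back(d,259,258,t[2]+.0336); print(p,q['tool_rot'].T@(p-t), q['joints'].round(1))
print(d['R'])
E
```

```text
[0.49864739 0.28564947 0.1445791 ]
[0.50056384 0.28563738 0.1781791 ] [ 0.00168788 -0.0335987  -0.00095475] [ 26.8  25.6 105.1  -0.   49.2  -2.7]
[[ 0.87132299  0.49068503  0.00494481]
 [ 0.46961335 -0.83674365  0.28164405]
 [ 0.14233606 -0.24308079 -0.95950622]]
```

```bash
python3 -m crank '[{"claw":0,"slide":[0.02,-0.045,0.005],"yaw":0},{"claw":0,"slide":[0.042,-0.096,0.005],"yaw":0},{"claw":0,"slide":[0.065,-0.15,0.005],"yaw":0},{"claw":0,"slide":[0.084,-0.193,0.005],"yaw":0},{"claw":0,"slide":[0.084,-0.193,0.005],"yaw":0}]'
python3 -m crank '[{"claw":0,"slide":[0,0,-0.01],"yaw":0},{"claw":0,"slide":[0,0,-0.01],"yaw":0}]'
python3 - <<'E'
from h import *
print(r.get_state()['tool_pos'])
shot('wrist','w3.png');s=shot('scene','s3.png');t=shot('top','t3.png')
a=cv2.resize(s['image'][110:260,230:380,::-1],None,fx=4,fy=4,interpolation=cv2.INTER_CUBIC)
cv2.imwrite('pics/s3z.png',cv2.convertScaleAbs(a,alpha=1.5))
E
```

```text
time: 4.78
tool_pos: [0.5832, 0.0897, 0.1481]
tool_rot: [[0.872, -0.001, -0.489], [0.489, -0.001, 0.872], [-0.001, -1.0, 0.0]]
ft_force: [-0.1, 0.0, -1.4]
width: 0.018
time: 5.03
tool_pos: [0.5812, 0.0936, 0.1378]
tool_rot: [[0.87, -0.003, -0.493], [0.493, -0.0, 0.87], [-0.002, -1.0, 0.001]]
ft_force: [0.5, 0.2, -1.2]
width: 0.0173
[0.58122892 0.09356616 0.13781622]
```

```bash
sleep 1
```

```text
(no output)
```

View pics/w3.png

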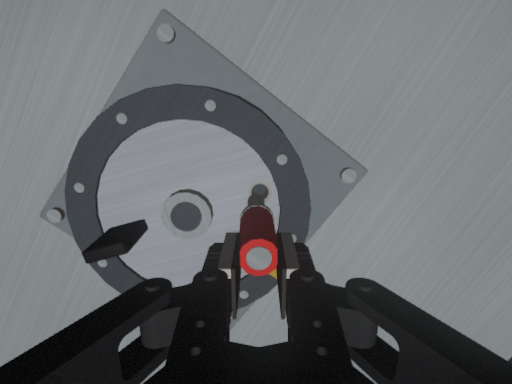

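View pics/s3z.png

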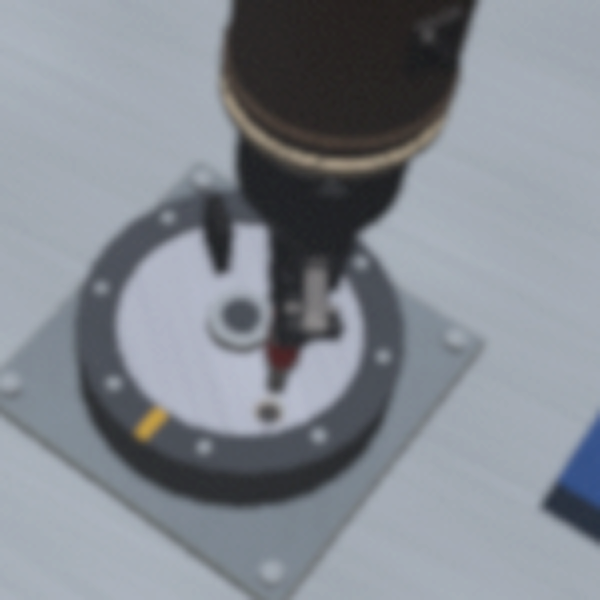

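The wrist picture shows the pin at (259,258), the hole at (260,190) and the boss at (186,214).

```bash
python3 - <<'E'
from h import *
d=load('w3'); t=r.get_state()['tool_pos']
h=back(d,260,190,.061);b=back(d,186,214.5,.071);hd=back(d,259,258,t[2]+.0336)
print(t,'hole',h,'bossc',b,'head',hd, 'mark r',np.hypot(*(h-b)[:2]))
print('pin-hole',(hd-h)[:2])
# predicted image line of pin axis if vertical under head
for z in (t[2]+.0336,t[2]-.0164,t[2]-.0524,.061): print(z,proj(d,[hd[0],hd[1],z]))
E
python3 - <<'E'
import cv2
a=cv2.imread('pics/w3.png')[160:290,190:330]
cv2.imwrite('pics/w3z.png',cv2.convertScaleAbs(cv2.resize(a,None,fx=4.5,fy=4.5,interpolation=cv2.INTER_CUBIC),alpha=1.5))
E
```

```text
[0.5822979  0.09358299 0.13912872] hole [0.58156938 0.09529555 0.061     ] bossc [0.53970619 0.05210424 0.071     ] head [0.58100097 0.09465334 0.17272872] mark r 0.06014994585779086
pin-hole [-0.00056841 -0.00064221]
0.17272871920851768 [259. 258.]
0.12272871920851769 [258.98777176 218.50710474]
0.08672871920851769 [258.98213717 200.30937642]
0.061 [258.97904965 190.33776374]
```

```bash
sleep 1
```

```text
(no output)
```

View pics/w3z.png

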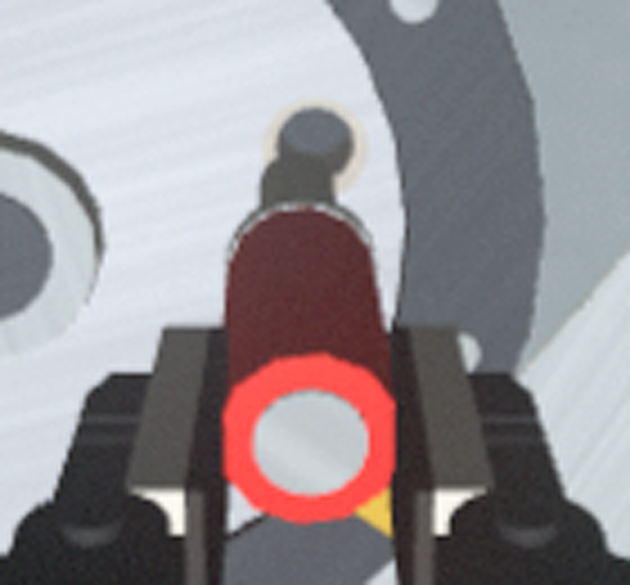

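```bash
python3 -m crank '[{"claw":0,"slide":[0.0015,0.001,-0.01],"yaw":0},{"claw":0,"slide":[0.0015,0.001,-0.02],"yaw":0},{"claw":0,"slide":[0.0015,0.001,-0.024],"yaw":0},{"claw":0,"slide":[0.0015,0.001,-0.027],"yaw":0}]'
python3 -m crank '[{"claw":0,"slide":[0,0,-0.002],"yaw":0},{"claw":0,"slide":[0,0,-0.004],"yaw":0},{"claw":0,"slide":[0,0,-0.006],"yaw":0}]'
```

```text
time: 5.68
tool_pos: [0.584, 0.0936, 0.1118]
tool_rot: [[0.871, -0.001, -0.492], [0.492, -0.0, 0.871], [-0.0, -1.0, 0.0]]
ft_force: [0.2, 0.3, -0.6]
width: 0.0175
time: 6.05
tool_pos: [0.5843, 0.0936, 0.1063]
tool_rot: [[0.871, 0.0, -0.492], [0.492, -0.0, 0.871], [0.0, -1.0, -0.0]]
ft_force: [-0.2, 0.2, -1.6]
width: 0.0176
```

The tip is about 7 mm below the collar's face with no contact force, so it is in the hole.

```bash
python3 -m crank '[{"claw":0,"slide":[0,0,-0.003],"yaw":0},{"claw":0,"slide":[0,0,-0.006],"yaw":0},{"claw":0,"slide":[0,0,-0.009],"yaw":0},{"claw":0,"slide":[0,0,-0.011],"yaw":0}]'
python3 -m crank '[{"claw":0,"slide":[0,0,-0.001],"yaw":0},{"claw":0,"slide":[0,0,-0.002],"yaw":0}]'
```

```text
time: 6.55
tool_pos: [0.5841, 0.0937, 0.095]
tool_rot: [[0.871, -0.0, -0.492], [0.492, 0.0, 0.871], [-0.0, -1.0, 0.0]]
ft_force: [-0.4, -0.5, -0.3]
width: 0.0176
time: 6.8
tool_pos: [0.5842, 0.0937, 0.0933]
tool_rot: [[0.871, 0.0, -0.492], [0.492, -0.0, 0.871], [0.0, -1.0, -0.0]]
ft_force: [0.6, -0.3, -0.3]
width: 0.017
```

```bash
python3 -m crank '[{"claw":0.2,"slide":[0,0,0],"yaw":0},{"claw":0.45,"slide":[0,0,0],"yaw":0},{"claw":0.6,"slide":[0,0,0],"yaw":0},{"claw":0.6,"slide":[0,0,0.03],"yaw":0},{"claw":0.6,"slide":[0,0,0.08],"yaw":0}]'
python3 -m crank '[{"claw":0.6,"slide":[0,0,0.01],"yaw":0},{"claw":0.6,"slide":[0,0,0.01],"yaw":0}]'
python3 - <<'E'
from h import *
print(r.get_state()['tool_pos'])
shot('wrist','w4.png');s=shot('scene','s4.png')
a=cv2.resize(s['image'][110:260,230:380,::-1],None,fx=4,fy=4,interpolation=cv2.INTER_CUBIC)
cv2.imwrite('pics/s4z.png',cv2.convertScaleAbs(a,alpha=1.5))
E
```

```text
time: 7.42
tool_pos: [0.583, 0.0935, 0.1729]
tool_rot: [[0.871, -0.003, -0.492], [0.492, -0.0, 0.871], [-0.003, -1.0, 0.001]]
ft_force: [1.3, 0.0, 0.9]
width: 0.051
time: 7.68
tool_pos: [0.5845, 0.0937, 0.1837]
tool_rot: [[0.871, 0.001, -0.492], [0.492, 0.0, 0.871], [0.001, -1.0, -0.001]]
ft_force: [-0.2, -0.5, 0.2]
width: 0.0512
[0.58445605 0.09370137 0.1837451 ]
```

```bash
sleep 1
```

```text
(no output)
```

View pics/w4.png

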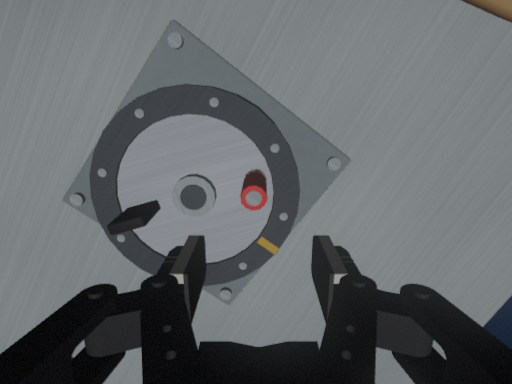

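View pics/s4z.png

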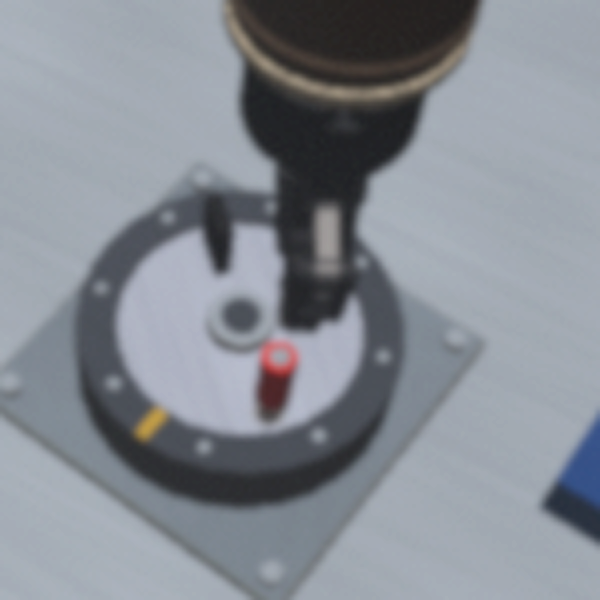

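The pin stands upright in the collar hole, with its head about 15 mm above the collar. Next I'll shut the fingers and go to the anticlockwise side of the tab.

```bash
python3 -m crank '[{"claw":0,"slide":[-0.03,-0.045,0],"yaw":8},{"claw":0,"slide":[-0.06,-0.09,0],"yaw":15.5},{"claw":0,"slide":[-0.066,-0.101,-0.03],"yaw":15.5},{"claw":0,"slide":[-0.066,-0.101,-0.07],"yaw":15.5},{"claw":0,"slide":[-0.066,-0.101,-0.07],"yaw":15.5}]'
python3 - <<'E'
from h import *
print(r.get_state()['tool_pos'],r.get_state()['width'])
shot('wrist','w5.png');s=shot('scene','s5.png')
a=cv2.resize(s['image'][110:260,230:380,::-1],None,fx=4,fy=4,interpolation=cv2.INTER_CUBIC)
cv2.imwrite('pics/s5z.png',cv2.convertScaleAbs(a,alpha=1.5))
E
```

```text
time: 8.4
tool_pos: [0.5153, -0.0073, 0.1104]
tool_rot: [[0.708, -0.007, -0.706], [0.706, 0.0, 0.708], [-0.004, -1.0, 0.005]]
ft_force: [0.3, 0.4, -1.1]
width: -0.0002
[ 0.51531268 -0.00734898  0.11037316] -0.0001736004304324394
```

```bash
sleep 1
```

```text
(no output)
```

View pics/w5.png

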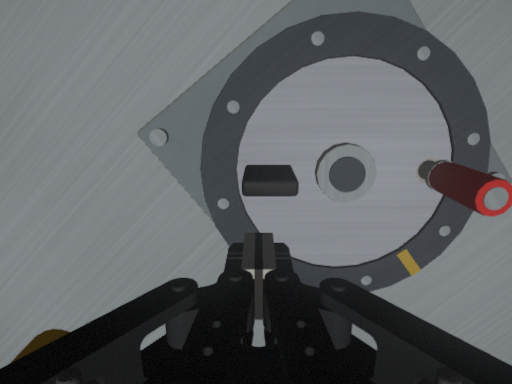

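View pics/s5z.png

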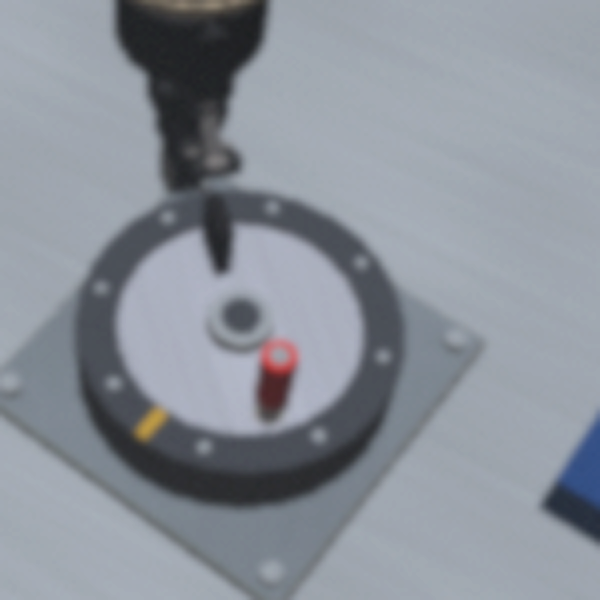

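```bash
python3 -m crank '[{"claw":0,"slide":[0,0,-0.02],"yaw":0},{"claw":0,"slide":[0,0,-0.033],"yaw":0},{"claw":0,"slide":[0,0,-0.033],"yaw":0}]'
cat > way.py <<'E'
import numpy as np,sys
from h import r
A=np.array([.540,.051]);rho,off=.055,.016
s=r.get_state();p=s['tool_pos'];R=s['tool_rot'];x=np.degrees(np.arctan2(R[1,0],R[0,0]))
print('pos',p.round(4),'xang',x.round(1),'f',s['ft_force'].round(1))
c0=np.r_[p[0],p[1]]
for th in map(float,sys.argv[1:]):
    t=np.radians(th);P=A+rho*np.r_[np.cos(t),np.sin(t)]+off*np.r_[-np.sin(t),np.cos(t)]
    print(th,'abs',P.round(4),'d',(P-c0).round(4),'yaw',round(th-180-x,1))
E
python3 way.py 230 228 226 224 222 219 216 213 210 207 204
```

```text
time: 8.88
tool_pos: [0.518, -0.0071, 0.0802]
tool_rot: [[0.707, -0.001, -0.707], [0.707, 0.0, 0.707], [-0.0, -1.0, 0.001]]
ft_force: [-0.4, -0.6, -0.4]
width: -0.0001
pos [ 0.518  -0.0071  0.0802] xang 45.0 f [-0.4 -0.6 -0.4]
230.0 abs [ 0.5169 -0.0014] d [-0.0011  0.0057] yaw 5.0
228.0 abs [ 0.5151 -0.0006] d [-0.0029  0.0066] yaw 3.0
226.0 abs [5.133e-01 3.000e-04] d [-0.0047  0.0075] yaw 1.0
224.0 abs [0.5116 0.0013] d [-0.0064  0.0084] yaw -1.0
222.0 abs [0.5098 0.0023] d [-0.0082  0.0094] yaw -3.0
219.0 abs [0.5073 0.004 ] d [-0.0107  0.0111] yaw -6.0
216.0 abs [0.5049 0.0057] d [-0.0131  0.0129] yaw -9.0
213.0 abs [0.5026 0.0076] d [-0.0154  0.0148] yaw -12.0
210.0 abs [0.5004 0.0096] d [-0.0176  0.0168] yaw -15.0
207.0 abs [0.4983 0.0118] d [-0.0197  0.0189] yaw -18.0
204.0 abs [0.4963 0.014 ] d [-0.0217  0.0211] yaw -21.0
```

```bash
python3 -m crank '[{"claw":0,"slide":[-0.005,0.0075,0],"yaw":0},{"claw":0,"slide":[-0.0075,0.009,0],"yaw":-2},{"claw":0,"slide":[-0.0095,0.0103,0],"yaw":-4.5},{"claw":0,"slide":[-0.012,0.012,0],"yaw":-7.5},{"claw":0,"slide":[-0.0131,0.0129,0],"yaw":-9}]'; python3 way.py 213 210 207 204 201 
python3 - <<'E'
from h import *
shot('wrist','w6.png')
E
```

```text
time: 9.5
tool_pos: [0.5053, 0.0059, 0.081]
tool_rot: [[0.81, 0.001, -0.587], [0.587, -0.0, 0.81], [0.001, -1.0, -0.001]]
ft_force: [1.1, -2.6, 3.5]
width: -0.0002
pos [0.5053 0.0059 0.081 ] xang 35.9 f [ 1.1 -2.6  3.5]
213.0 abs [0.5026 0.0076] d [-0.0027  0.0017] yaw -2.9
210.0 abs [0.5004 0.0096] d [-0.0049  0.0037] yaw -5.9
207.0 abs [0.4983 0.0118] d [-0.0071  0.0058] yaw -8.9
204.0 abs [0.4963 0.014 ] d [-0.0091  0.0081] yaw -11.9
201.0 abs [0.4944 0.0164] d [-0.0109  0.0104] yaw -14.9
```

```bash
sleep 1
```

```text
(no output)
```

View pics/w6.png

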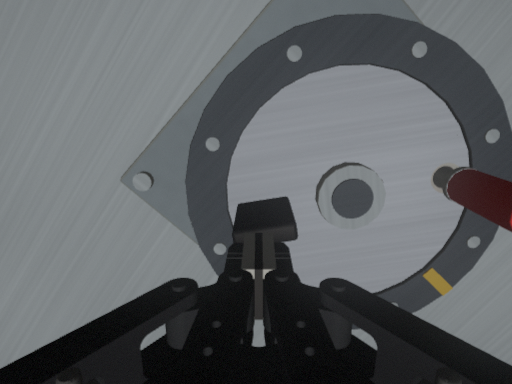

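Contact is gentle, about 3 N. The finger is thinner than I assumed: the tab has barely moved and its bearing is still about 224°. I'll reduce the offset to about 9 mm.

```bash
sed -i 's/rho,off=.055,.016/rho,off=.055,.009/' way.py; python3 way.py 224 221 218 215 212 209 206
```

```text
pos [0.5053 0.0059 0.081 ] xang 35.9 f [-0.4  1.8  6.5]
224.0 abs [0.5067 0.0063] d [0.0014 0.0004] yaw 8.1
221.0 abs [0.5044 0.0081] d [-0.0009  0.0022] yaw 5.1
218.0 abs [0.5022 0.01  ] d [-0.0031  0.0041] yaw 2.1
215.0 abs [0.5001 0.0121] d [-0.0052  0.0061] yaw -0.9
212.0 abs [0.4981 0.0142] d [-0.0072  0.0083] yaw -3.9
209.0 abs [0.4963 0.0165] d [-0.009   0.0105] yaw -6.9
206.0 abs [0.4945 0.0188] d [-0.0108  0.0129] yaw -9.9
```

```bash
python3 -m crank '[{"claw":0,"slide":[-0.001,0.0022,0],"yaw":4},{"claw":0,"slide":[-0.003,0.004,0],"yaw":2},{"claw":0,"slide":[-0.005,0.006,0],"yaw":-1},{"claw":0,"slide":[-0.0072,0.0083,0],"yaw":-4},{"claw":0,"slide":[-0.0072,0.0083,0],"yaw":-4}]'; 
python3 - <<'E'
from h import *
shot('wrist','w7.png')
E
python3 way.py 212 210 208 206 204 202
```

```text
time: 10.18
tool_pos: [0.4984, 0.0141, 0.081]
tool_rot: [[0.848, 0.001, -0.529], [0.529, -0.0, 0.848], [0.001, -1.0, -0.001]]
ft_force: [-0.0, 0.6, 7.2]
width: 0.0001
pos [0.4985 0.0141 0.081 ] xang 32.0 f [0.9 0.7 7.7]
212.0 abs [0.4981 0.0142] d [-0.0003  0.0002] yaw -0.0
210.0 abs [0.4969 0.0157] d [-0.0016  0.0016] yaw -2.0
208.0 abs [0.4957 0.0172] d [-0.0028  0.0032] yaw -4.0
206.0 abs [0.4945 0.0188] d [-0.004   0.0047] yaw -6.0
204.0 abs [0.4934 0.0204] d [-0.0051  0.0063] yaw -8.0
202.0 abs [0.4924 0.0221] d [-0.0061  0.008 ] yaw -10.0
```

```bash
sleep 1
```

```text
(no output)
```

View pics/w7.png

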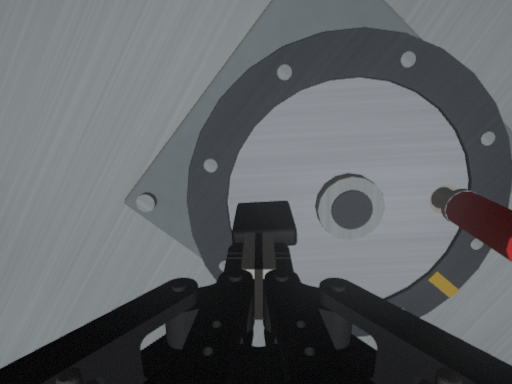

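The upward force of about 7 N suggests a knuckle is resting on the tab's top edge, so I'll raise the tool a little.

```bash
python3 -m crank '[{"claw":0,"slide":[0.001,-0.001,0.006],"yaw":0},{"claw":0,"slide":[0.001,-0.001,0.010],"yaw":0},{"claw":0,"slide":[0.001,-0.001,0.010],"yaw":0}]'; 
python3 - <<'E'
from h import *
shot('wrist','w8.png'); s=shot('scene','s8.png')
a=cv2.resize(s['image'][130:250,230:350,::-1],None,fx=5,fy=5,interpolation=cv2.INTER_CUBIC)
cv2.imwrite('pics/s8z.png',cv2.convertScaleAbs(a,alpha=2))
E

```

```text
time: 10.6
tool_pos: [0.4991, 0.0129, 0.0907]
tool_rot: [[0.848, 0.001, -0.53], [0.53, -0.0, 0.848], [0.001, -1.0, -0.0]]
ft_force: [0.4, -0.4, -0.8]
width: -0.0001
```

```bash
sleep 1
```

```text
(no output)
```

View pics/w8.png

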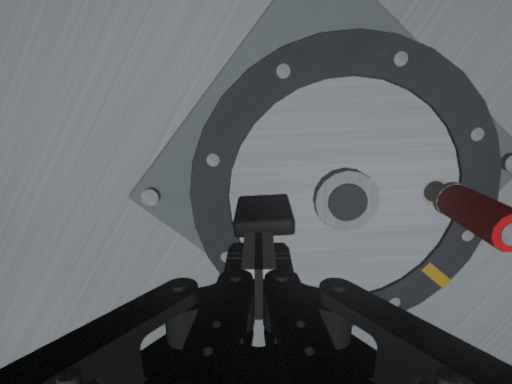

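View pics/s8z.png

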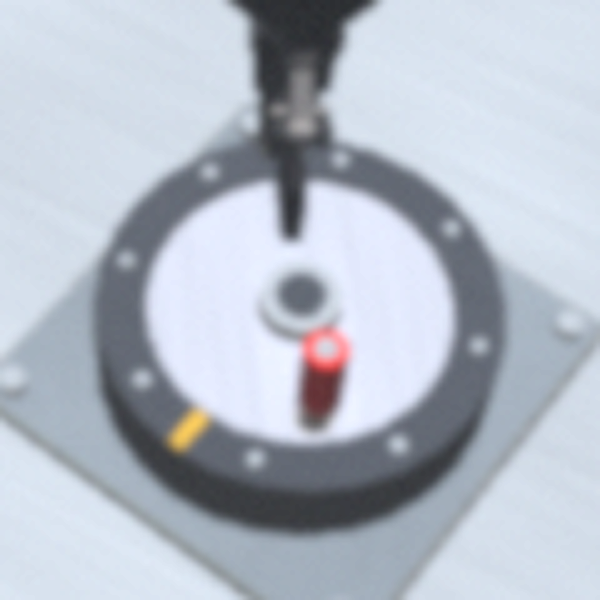

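```bash
python3 - <<'E'
from h import *
import cv2
a=cv2.imread('pics/w8.png')[150:270,200:380]
cv2.imwrite('pics/w8z.png',cv2.convertScaleAbs(cv2.resize(a,None,fx=4,fy=4,interpolation=cv2.INTER_CUBIC),alpha=2.5))
d=load('w8');t=r.get_state()
b=back(d,347.5,202,.071)[:2]
for q in [(238,235),(294,234)]:
    p=back(d,*q,.106)[:2]; print(p, np.degrees(np.arctan2(*(p-b)[::-1]))%360, np.hypot(*(p-b)))
print(b,t['tool_pos'])
n=t['tool_rot'][:,2]
print('depth of tool along z rel', )
E
```

```text
[0.48815168 0.01051369] 217.40304533120073 0.06568410291344712
[0.51236417 0.02622625] 220.85364039028656 0.03697306458608568
[0.54032997 0.0504114 ] [0.49881298 0.01287818 0.09034939]
depth of tool along z rel
```

```bash
sleep 1
```

```text
(no output)
```

View pics/w8z.png

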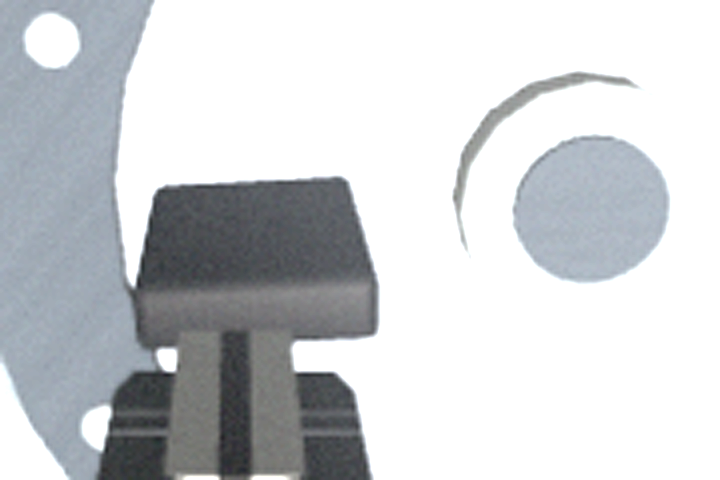

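Tab is at 213° with the tool face parallel to it at 212°. I'll resume turning at this height.

```bash
sed -i 's/rho,off=.055,.009/rho,off=.055,.008/' way.py; python3 way.py 213 211 209 207 205 203
```

```text
pos [0.4988 0.0129 0.0903] xang 32.0 f [-0.  -0.4 -0.2]
213.0 abs [0.4982 0.0143] d [-0.0006  0.0015] yaw 1.0
211.0 abs [0.497  0.0158] d [-0.0018  0.0029] yaw -1.0
209.0 abs [0.4958 0.0173] d [-0.003   0.0045] yaw -3.0
207.0 abs [0.4946 0.0189] d [-0.0042  0.006 ] yaw -5.0
205.0 abs [0.4935 0.0205] d [-0.0053  0.0076] yaw -7.0
203.0 abs [0.4925 0.0221] d [-0.0063  0.0093] yaw -9.0
```

```bash
python3 -m crank '[{"claw":0,"slide":[-0.0018,0.003,0],"yaw":-1},{"claw":0,"slide":[-0.003,0.0045,0],"yaw":-3},{"claw":0,"slide":[-0.0042,0.006,0],"yaw":-5},{"claw":0,"slide":[-0.0053,0.0077,0],"yaw":-7},{"claw":0,"slide":[-0.0063,0.0093,0],"yaw":-9}]'; 
python3 - <<'E'
from h import *
shot('wrist','w9.png'); 
E
python3 way.py 202 201 200 199 198 197 196
```

```text
time: 11.32
tool_pos: [0.4922, 0.0224, 0.0901]
tool_rot: [[0.921, -0.0, -0.389], [0.389, 0.0, 0.921], [-0.0, -1.0, 0.0]]
ft_force: [-0.2, 0.0, -0.1]
width: 0.0001
pos [0.4921 0.0225 0.0901] xang 22.8 f [-0.6 -0.4 -0.8]
202.0 abs [0.492 0.023] d [-0.0001  0.0004] yaw -0.8
201.0 abs [0.4915 0.0238] d [-0.0006  0.0013] yaw -1.8
200.0 abs [0.4911 0.0247] d [-0.0011  0.0021] yaw -2.8
199.0 abs [0.4906 0.0255] d [-0.0015  0.003 ] yaw -3.8
198.0 abs [0.4902 0.0264] d [-0.0019  0.0039] yaw -4.8
197.0 abs [0.4897 0.0273] d [-0.0024  0.0047] yaw -5.8
196.0 abs [0.4893 0.0281] d [-0.0028  0.0056] yaw -6.8
```

```bash
sleep 1
```

```text
(no output)
```

View pics/w9.png

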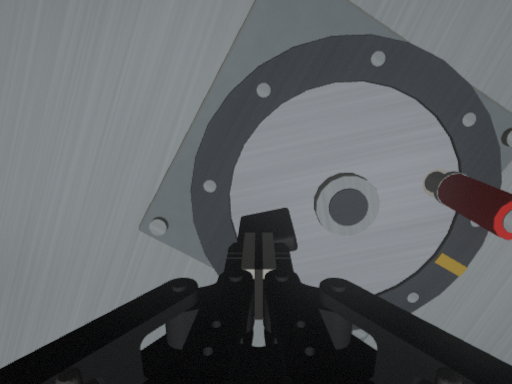

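The force reads zero and the collar has not turned: pin, mark and boss keep the same angles. The fingers seem to have passed over or beside the tab, so I'll check from the other cameras.

```bash
python3 - <<'E'
from h import *
s=shot('scene','s9.png');t=shot('top','t9.png');q=r.get_state()['tool_pos']
a=cv2.resize(s['image'][130:230,230:350,::-1],None,fx=6,fy=6,interpolation=cv2.INTER_CUBIC)
cv2.imwrite('pics/s9z.png',cv2.convertScaleAbs(a,alpha=3))
w=load('w9');a=cv2.resize(w['image'][180:300,200:330,::-1],None,fx=4.5,fy=4.5,interpolation=cv2.INTER_CUBIC)
cv2.imwrite('pics/w9z.png',cv2.convertScaleAbs(a,alpha=4))
p=proj(s,q); print(p,(p-[230,130])*6)
p=proj(w,q); print(p,(p-[200,180])*4.5)
for dz in (.02,.04): print(proj(w,q+[0,0,dz]),proj(s,q+[0,0,dz]))
E
```

```text
[290.03159448 164.61716855] [360.18956691 207.7030113 ]
[258.52177644 230.13341793] [263.347994   225.60038067]
[258.53848818 245.91968795] [290.6531603  159.76624295]
[258.55971286 265.96898594] [291.30013928 154.71698371]
```

```bash
sleep 1
```

```text
(no output)
```

View pics/s9z.png

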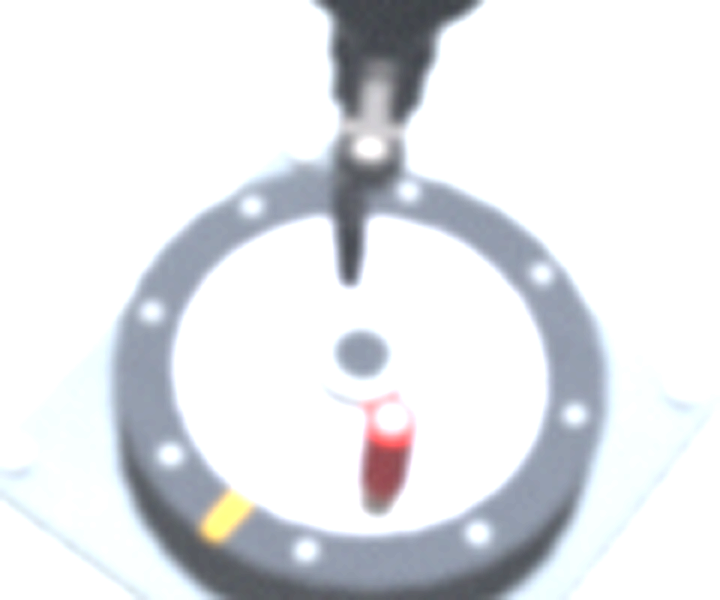

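View pics/w9z.png

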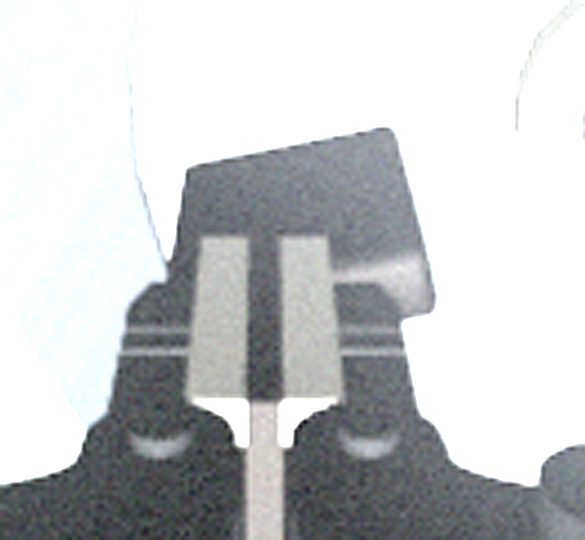

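```bash
python3 - <<'E'
from h import *
w=load('w9');q=r.get_state();p=q['tool_pos'];n=q['tool_rot'][:,2]
for o in (-.011,-.006,0,.006,.011):
  print(o,[proj(w,p+o*n+[0,0,dz]).round(1)[1] for dz in (-.01,0,.01,.02,.03,.04)])
for x in (-.015,-.005,.005,.015): print(proj(w,p+x*q['tool_rot'][:,0]+[0,0,.0]), proj(w,p+x*q['tool_rot'][:,0]+.011*n+[0,0,.025]))
E
```

```text
-0.011 [np.float64(240.4), np.float64(247.9), np.float64(256.1), np.float64(265.4), np.float64(275.8), np.float64(287.6)]
-0.006 [np.float64(232.7), np.float64(239.9), np.float64(247.8), np.float64(256.6), np.float64(266.6), np.float64(277.9)]
0 [np.float64(223.4), np.float64(230.1), np.float64(237.6), np.float64(245.9), np.float64(255.3), np.float64(266.0)]
0.006 [np.float64(214.0), np.float64(220.2), np.float64(227.2), np.float64(235.0), np.float64(243.8), np.float64(253.8)]
0.011 [np.float64(205.9), np.float64(211.8), np.float64(218.3), np.float64(225.7), np.float64(233.9), np.float64(243.4)]
[231.96167697 230.22305047] [227.21725753 229.78204569]
[249.66788531 230.16329721] [248.04853476 229.71171439]
[267.37619228 230.10353687] [268.88271689 229.64137327]
[285.08659827 230.04376945] [289.71980451 229.57102234]
```

The front edges of the pads project about 25 mm above the nominal TCP. So when shut, the pad ends sit higher than I assumed and slid over the tab's top (106 mm). I'll back out and come down lower on the anticlockwise side, watching the force.

```bash
sed -i 's/rho,off=.055,.008/rho,off=.055,.023/' way.py; python3 way.py 213
python3 -m crank '[{"claw":0,"slide":[0.003,-0.005,0.008],"yaw":3},{"claw":0,"slide":[0.01,-0.015,0.008],"yaw":7},{"claw":0,"slide":[0.0143,-0.0208,0.008],"yaw":10},{"claw":0,"slide":[0.0143,-0.0208,0.0],"yaw":10},{"claw":0,"slide":[0.0143,-0.0208,-0.008],"yaw":10}]'
python3 -m crank '[{"claw":0,"slide":[0,0,-0.005],"yaw":0},{"claw":0,"slide":[0,0,-0.01],"yaw":0},{"claw":0,"slide":[0,0,-0.014],"yaw":0},{"claw":0,"slide":[0,0,-0.014],"yaw":0}]'
python3 - <<'E'
from h import *
w=shot('wrist','w10.png')
E
```

```text
pos [0.4923 0.0224 0.0902] xang 23.0 f [0.8 0.2 1. ]
213.0 abs [0.5064 0.0018] d [ 0.0141 -0.0206] yaw 10.0
time: 12.1
tool_pos: [0.5064, 0.0016, 0.0815]
tool_rot: [[0.84, -0.001, -0.543], [0.543, 0.0, 0.84], [-0.0, -1.0, 0.0]]
ft_force: [-0.0, -0.2, -0.1]
width: -0.0001
time: 12.6
tool_pos: [0.5067, 0.0014, 0.068]
tool_rot: [[0.839, -0.0, -0.544], [0.544, 0.0, 0.839], [-0.0, -1.0, 0.0]]
ft_force: [-0.3, -1.0, -0.6]
width: 0.0003
```

```bash
sleep 1
```

```text
(no output)
```

View pics/w10.png

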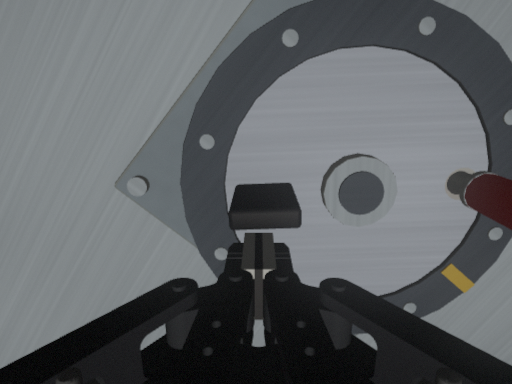

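```bash
sed -i 's/rho,off=.055,.023/rho,off=.055,.016/' way.py; python3 way.py 215 213 211 209 207
```

```text
pos [0.5069 0.0014 0.0682] xang 33.0 f [0.2 0.2 0.5]
215.0 abs [0.5041 0.0063] d [-0.0027  0.0049] yaw 2.0
213.0 abs [0.5026 0.0076] d [-0.0043  0.0062] yaw 0.0
211.0 abs [0.5011 0.009 ] d [-0.0058  0.0075] yaw -2.0
209.0 abs [0.4997 0.0103] d [-0.0072  0.0089] yaw -4.0
207.0 abs [0.4983 0.0118] d [-0.0086  0.0104] yaw -6.0
```

```bash
python3 -m crank '[{"claw":0,"slide":[-0.0027,0.0045,0],"yaw":0},{"claw":0,"slide":[-0.0043,0.0062,0],"yaw":0},{"claw":0,"slide":[-0.0058,0.0075,0],"yaw":-2},{"claw":0,"slide":[-0.0072,0.0089,0],"yaw":-4},{"claw":0,"slide":[-0.0086,0.0104,0],"yaw":-6}]'
python3 way.py 205 203 201 200 199
python3 - <<'E'
from h import *
w=shot('wrist','w11.png')
E
```

```text
time: 13.28
tool_pos: [0.4986, 0.0118, 0.0685]
tool_rot: [[0.892, 0.001, -0.451], [0.451, -0.0, 0.892], [0.001, -1.0, -0.0]]
ft_force: [3.1, -1.3, 1.0]
width: -0.0004
pos [0.4986 0.0118 0.0685] xang 26.8 f [ 3.1 -1.3  1. ]
205.0 abs [0.4969 0.0133] d [-0.0017  0.0015] yaw -1.8
203.0 abs [0.4956 0.0148] d [-0.003  0.003] yaw -3.8
201.0 abs [0.4944 0.0164] d [-0.0042  0.0046] yaw -5.8
200.0 abs [0.4938 0.0172] d [-0.0048  0.0054] yaw -6.8
199.0 abs [0.4932 0.018 ] d [-0.0054  0.0062] yaw -7.8
```

```bash
sleep 1
```

```text
(no output)
```

View pics/w11.png

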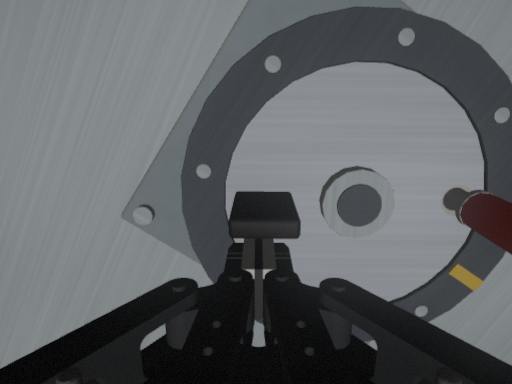

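The tab is now parallel to the fingers and being pushed at about 3 N, at a bearing of about 207°. I'll go on to 203°, then search slowly.

```bash
python3 -m crank '[{"claw":0,"slide":[-0.001,0.001,0],"yaw":-1},{"claw":0,"slide":[-0.0017,0.0015,0],"yaw":-2},{"claw":0,"slide":[-0.0024,0.0023,0],"yaw":-3},{"claw":0,"slide":[-0.003,0.003,0],"yaw":-4}]'
python3 way.py 202 201 200 199 198 197 196 195
```

```text
time: 13.82
tool_pos: [0.4952, 0.0148, 0.0683]
tool_rot: [[0.921, 0.0, -0.389], [0.389, -0.0, 0.921], [0.0, -1.0, -0.0]]
ft_force: [3.3, -2.0, 1.1]
width: -0.0004
pos [0.4952 0.0148 0.0683] xang 22.9 f [ 3.3 -2.   1.1]
202.0 abs [0.495  0.0156] d [-0.0002  0.0008] yaw -0.9
201.0 abs [0.4944 0.0164] d [-0.0008  0.0016] yaw -1.9
200.0 abs [0.4938 0.0172] d [-0.0014  0.0024] yaw -2.9
199.0 abs [0.4932 0.018 ] d [-0.002   0.0032] yaw -3.9
198.0 abs [0.4926 0.0188] d [-0.0026  0.004 ] yaw -4.9
197.0 abs [0.4921 0.0196] d [-0.0031  0.0048] yaw -5.9
196.0 abs [0.4915 0.0205] d [-0.0037  0.0057] yaw -6.9
195.0 abs [0.491  0.0213] d [-0.0042  0.0065] yaw -7.9
```

```bash
python3 -m crank '[{"claw":0,"slide":[-0.0006,0.0012,0],"yaw":-1.5},{"claw":0,"slide":[-0.0013,0.0022,0],"yaw":-2.7},{"claw":0,"slide":[-0.002,0.0032,0],"yaw":-4}]'
python3 way.py 198 197 196 195 194
```

```text
time: 14.2
tool_pos: [0.493, 0.018, 0.0683]
tool_rot: [[0.946, -0.0, -0.324], [0.324, -0.0, 0.946], [-0.0, -1.0, 0.0]]
ft_force: [0.8, -3.7, 3.1]
width: 0.0
pos [0.493  0.018  0.0683] xang 18.9 f [ 0.8 -3.7  3.1]
198.0 abs [0.4926 0.0188] d [-0.0003  0.0008] yaw -0.9
197.0 abs [0.4921 0.0196] d [-0.0009  0.0016] yaw -1.9
196.0 abs [0.4915 0.0205] d [-0.0014  0.0024] yaw -2.9
195.0 abs [0.491  0.0213] d [-0.002   0.0033] yaw -3.9
194.0 abs [0.4905 0.0222] d [-0.0025  0.0042] yaw -4.9
```

```bash
python3 -m crank '[{"claw":0,"slide":[-0.0005,0.001,0],"yaw":-1.2},{"claw":0,"slide":[-0.001,0.0018,0],"yaw":-2},{"claw":0,"slide":[-0.0015,0.0025,0],"yaw":-3},{"claw":0,"slide":[-0.002,0.0033,0],"yaw":-4}]'
python3 way.py 194 193 192 191
```

```text
time: 14.7
tool_pos: [0.4909, 0.0213, 0.0682]
tool_rot: [[0.966, -0.001, -0.257], [0.257, -0.0, 0.966], [-0.001, -1.0, 0.0]]
ft_force: [-1.0, -3.6, 1.9]
width: 0.0
pos [0.4909 0.0213 0.0682] xang 14.9 f [-1.  -3.6  1.9]
194.0 abs [0.4905 0.0222] d [-0.0004  0.0009] yaw -0.9
193.0 abs [0.49  0.023] d [-0.0009  0.0017] yaw -1.9
192.0 abs [0.4895 0.0239] d [-0.0014  0.0026] yaw -2.9
191.0 abs [0.4891 0.0248] d [-0.0019  0.0035] yaw -3.9
```

```bash
python3 -m crank '[{"claw":0,"slide":[-0.0005,0.001,0],"yaw":-1},{"claw":0,"slide":[-0.001,0.0018,0],"yaw":-2},{"claw":0,"slide":[-0.0015,0.0027,0],"yaw":-3},{"claw":0,"slide":[-0.0019,0.0035,0],"yaw":-4}]'
python3 way.py 190 189 188 187
python3 - <<'E'
from h import *
w=shot('wrist','w12.png')
E
```

```text
time: 15.2
tool_pos: [0.4891, 0.0248, 0.0682]
tool_rot: [[0.982, -0.0, -0.189], [0.189, -0.0, 0.982], [-0.0, -1.0, 0.0]]
ft_force: [-2.2, -3.3, 1.0]
width: -0.0002
pos [0.4891 0.0248 0.0682] xang 10.9 f [-2.2 -3.3  1. ]
190.0 abs [0.4886 0.0257] d [-0.0005  0.0009] yaw -0.9
189.0 abs [0.4882 0.0266] d [-0.001   0.0018] yaw -1.9
188.0 abs [0.4878 0.0275] d [-0.0014  0.0027] yaw -2.9
187.0 abs [0.4874 0.0284] d [-0.0018  0.0036] yaw -3.9
```

```bash
sleep 1
```

```text
(no output)
```

View pics/w12.png

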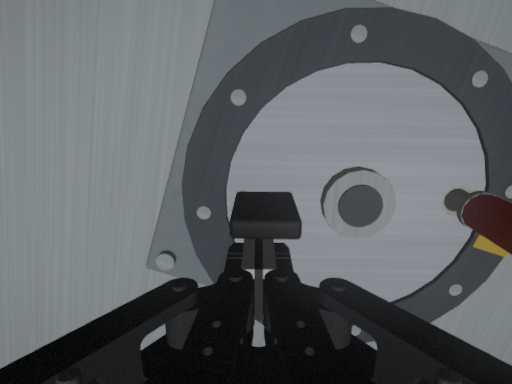

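The pin is still standing high (shank visible at (457,202)) and turning with the collar. I'll continue.

```bash
python3 -m crank '[{"claw":0,"slide":[-0.0005,0.0009,0],"yaw":-1},{"claw":0,"slide":[-0.001,0.0018,0],"yaw":-2},{"claw":0,"slide":[-0.0014,0.0027,0],"yaw":-3},{"claw":0,"slide":[-0.0018,0.0036,0],"yaw":-4}]'
python3 way.py 186 185 184 183
```

```text
time: 15.75
tool_pos: [0.4875, 0.0284, 0.0683]
tool_rot: [[0.993, 0.0, -0.12], [0.12, 0.0, 0.993], [0.0, -1.0, 0.0]]
ft_force: [-0.2, -3.8, -2.0]
width: 0.0002
pos [0.4875 0.0284 0.0683] xang 6.9 f [-0.2 -3.8 -2. ]
186.0 abs [0.487  0.0293] d [-0.0006  0.0009] yaw -0.9
185.0 abs [0.4866 0.0303] d [-0.0009  0.0018] yaw -1.9
184.0 abs [0.4863 0.0312] d [-0.0013  0.0028] yaw -2.9
183.0 abs [0.4859 0.0321] d [-0.0016  0.0037] yaw -3.9
```

```bash
python3 -m crank '[{"claw":0,"slide":[-0.0005,0.0009,0],"yaw":-1},{"claw":0,"slide":[-0.0009,0.0018,0],"yaw":-2},{"claw":0,"slide":[-0.0013,0.0028,0],"yaw":-3},{"claw":0,"slide":[-0.0016,0.0037,0],"yaw":-4}]'
python3 way.py 182 181 180 179
```

```text
time: 16.25
tool_pos: [0.4861, 0.0322, 0.0683]
tool_rot: [[0.999, 0.0, -0.051], [0.051, 0.0, 0.999], [0.0, -1.0, -0.0]]
ft_force: [-0.2, -3.6, -2.1]
width: 0.0001
pos [0.4861 0.0322 0.0683] xang 2.9 f [-0.2 -3.6 -2.1]
182.0 abs [0.4856 0.0331] d [-0.0005  0.0009] yaw -0.9
181.0 abs [0.4853 0.034 ] d [-0.0008  0.0019] yaw -1.9
180.0 abs [0.485 0.035] d [-0.0011  0.0028] yaw -2.9
179.0 abs [0.4847 0.036 ] d [-0.0014  0.0038] yaw -3.9
```

```bash
python3 -m crank '[{"claw":0,"slide":[-0.0004,0.0009,0],"yaw":-1},{"claw":0,"slide":[-0.0008,0.0019,0],"yaw":-2},{"claw":0,"slide":[-0.0011,0.0028,0],"yaw":-3},{"claw":0,"slide":[-0.0014,0.0038,0],"yaw":-4}]'
python3 way.py 178 177 176 175
python3 - <<'E'
from h import *
w=shot('wrist','w13.png')
E
```

```text
time: 16.75
tool_pos: [0.4848, 0.0359, 0.0684]
tool_rot: [[1.0, 0.0, 0.019], [-0.019, 0.0, 1.0], [0.0, -1.0, 0.0]]
ft_force: [1.9, -2.6, -1.3]
width: -0.0001
pos [0.4848 0.0359 0.0684] xang -1.1 f [ 1.9 -2.6 -1.3]
178.0 abs [0.4845 0.0369] d [-0.0003  0.001 ] yaw -0.9
177.0 abs [0.4842 0.0379] d [-0.0006  0.002 ] yaw -1.9
176.0 abs [0.484  0.0389] d [-0.0008  0.0029] yaw -2.9
175.0 abs [0.4838 0.0399] d [-0.001   0.0039] yaw -3.9
```

```bash
sleep 1
```

```text
(no output)
```

View pics/w13.png

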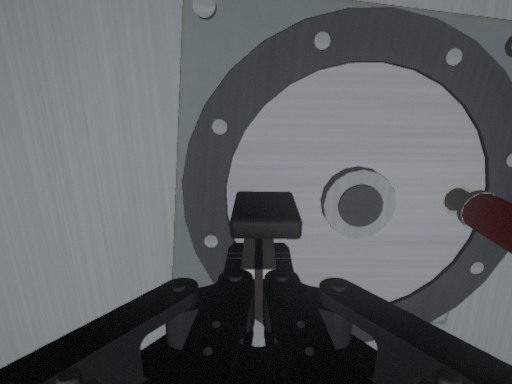

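The pin is still up.

```bash
python3 -m crank '[{"claw":0,"slide":[-0.0003,0.001,0],"yaw":-1},{"claw":0,"slide":[-0.0006,0.002,0],"yaw":-2},{"claw":0,"slide":[-0.0008,0.0029,0],"yaw":-3},{"claw":0,"slide":[-0.001,0.0039,0],"yaw":-4}]'
python3 way.py 174 173 172 171
```

```text
time: 17.3
tool_pos: [0.4835, 0.0398, 0.0683]
tool_rot: [[0.996, -0.0, 0.089], [-0.089, -0.0, 0.996], [-0.0, -1.0, -0.0]]
ft_force: [1.4, -3.3, 2.1]
width: 0.0001
pos [0.4835 0.0398 0.0683] xang -5.1 f [ 1.4 -3.3  2.1]
174.0 abs [0.4836 0.0408] d [0.0001 0.001 ] yaw -0.9
173.0 abs [0.4835 0.0418] d [-0.0001  0.002 ] yaw -1.9
172.0 abs [0.4833 0.0428] d [-0.0002  0.003 ] yaw -2.9
171.0 abs [0.4832 0.0438] d [-0.0003  0.004 ] yaw -3.9
```

```bash
python3 -m crank '[{"claw":0,"slide":[0,0.001,0],"yaw":-1},{"claw":0,"slide":[-0.0001,0.002,0],"yaw":-2},{"claw":0,"slide":[-0.0002,0.003,0],"yaw":-3},{"claw":0,"slide":[-0.0003,0.004,0],"yaw":-4}]'
python3 way.py 170 169 168 167
```

```text
time: 17.8
tool_pos: [0.483, 0.0438, 0.0682]
tool_rot: [[0.987, -0.0, 0.158], [-0.158, -0.0, 0.987], [-0.0, -1.0, -0.0]]
ft_force: [-0.8, -3.8, 2.6]
width: -0.0002
pos [0.483  0.0438 0.0682] xang -9.1 f [-0.8 -3.8  2.6]
170.0 abs [0.4831 0.0448] d [0.0001 0.001 ] yaw -0.9
169.0 abs [0.483  0.0458] d [-0.     0.002] yaw -1.9
168.0 abs [0.4829 0.0468] d [-0.0001  0.0029] yaw -2.9
167.0 abs [0.4828 0.0478] d [-0.0002  0.0039] yaw -3.9
```

```bash
python3 -m crank '[{"claw":0,"slide":[0,0.001,0],"yaw":-1},{"claw":0,"slide":[0,0.002,0],"yaw":-2},{"claw":0,"slide":[-0.0001,0.003,0],"yaw":-3},{"claw":0,"slide":[-0.0002,0.004,0],"yaw":-4}]'
python3 way.py 166 165 164 163
python3 - <<'E'
from h import *
w=shot('wrist','w14.png')
E
```

```text
time: 18.3
tool_pos: [0.4828, 0.0479, 0.0682]
tool_rot: [[0.974, -0.0, 0.227], [-0.227, 0.0, 0.974], [-0.0, -1.0, -0.0]]
ft_force: [-2.1, -2.0, 1.3]
width: 0.0003
pos [0.4828 0.0479 0.0682] xang -13.1 f [-2.1 -2.   1.3]
166.0 abs [0.4828 0.0488] d [-0.0001  0.0009] yaw -0.9
165.0 abs [0.4827 0.0498] d [-0.0001  0.0019] yaw -1.9
164.0 abs [0.4827 0.0508] d [-0.0001  0.0029] yaw -2.9
163.0 abs [0.4827 0.0518] d [-0.0001  0.0039] yaw -3.9
```

```bash
sleep 1
```

```text
(no output)
```

View pics/w14.png

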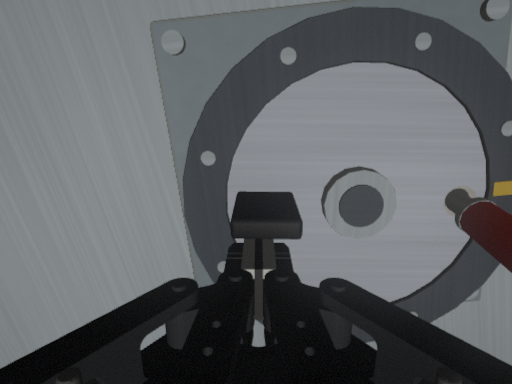

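```bash
python3 -m crank '[{"claw":0,"slide":[0,0.001,0],"yaw":-1},{"claw":0,"slide":[0,0.002,0],"yaw":-2},{"claw":0,"slide":[-0.0001,0.003,0],"yaw":-3},{"claw":0,"slide":[-0.0001,0.004,0],"yaw":-4}]'
python3 way.py 162 161 160 159
python3 - <<'E'
from h import *
w=shot('wrist','w15.png')
E
```

```text
time: 18.85
tool_pos: [0.4829, 0.0518, 0.0682]
tool_rot: [[0.956, -0.0, 0.294], [-0.294, -0.0, 0.956], [-0.0, -1.0, -0.0]]
ft_force: [-2.2, -1.9, -1.9]
width: -0.0001
pos [0.4829 0.0518 0.0682] xang -17.1 f [-2.2 -1.9 -1.9]
162.0 abs [0.4827 0.0528] d [-0.0001  0.0009] yaw -0.9
161.0 abs [0.4828 0.0538] d [-0.0001  0.0019] yaw -1.9
160.0 abs [0.4828 0.0548] d [-0.      0.0029] yaw -2.9
159.0 abs [0.4829 0.0558] d [0.0001 0.0039] yaw -3.9
```

```bash
sleep 1
```

```text
(no output)
```

View pics/w15.png

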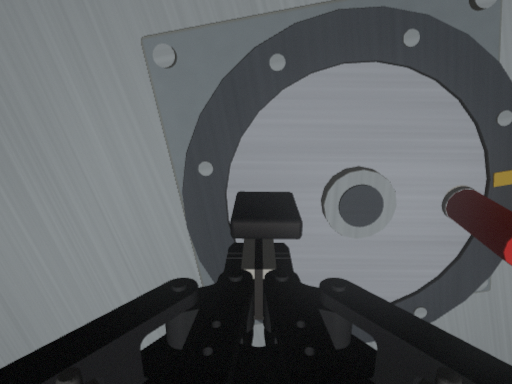

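In the wrist picture the head now sits right at the hole (about (458,200)) and no shank shows, so the pin has dropped. I'll stop turning and check from the scene camera.

```bash
python3 - <<'E'
from h import *
s=shot('scene','s15.png');t=shot('top','t15.png')
a=cv2.resize(s['image'][130:250,230:350,::-1],None,fx=5,fy=5,interpolation=cv2.INTER_CUBIC)
cv2.imwrite('pics/s15z.png',cv2.convertScaleAbs(a,alpha=2))
print(r.get_state()['ft_force'])
E
```

```text
[-1.50500822 -1.81659269 -0.48110563]
```

```bash
sleep 1
```

```text
(no output)
```

View pics/s15z.png

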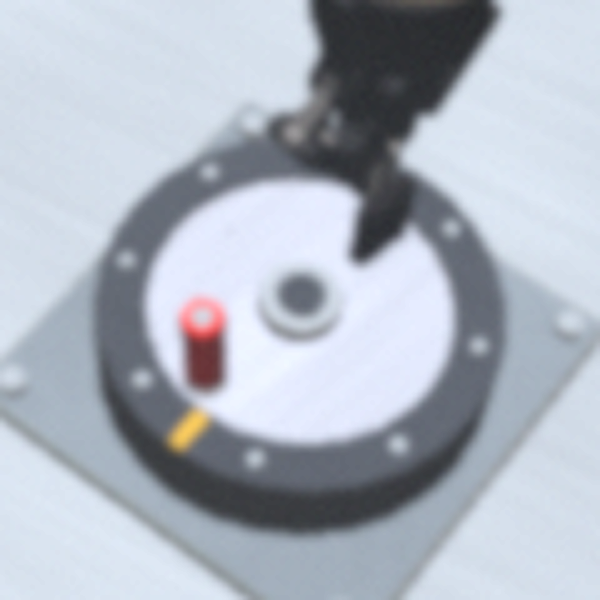

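```bash
python3 -m crank '[{"claw":0,"slide":[-0.001,-0.004,0],"yaw":0},{"claw":0,"slide":[-0.003,-0.01,0],"yaw":0},{"claw":0,"slide":[-0.003,-0.01,0.04],"yaw":0},{"claw":0,"slide":[-0.003,-0.01,0.09],"yaw":0},{"claw":0,"slide":[-0.003,-0.01,0.1],"yaw":0}]'
python3 - <<'E'
from h import *
s=shot('scene','s16.png');t=shot('top','t16.png');w=shot('wrist','w16.png')
a=cv2.resize(s['image'][130:250,230:350,::-1],None,fx=5,fy=5,interpolation=cv2.INTER_CUBIC)
cv2.imwrite('pics/s16z.png',cv2.convertScaleAbs(a,alpha=2))
a=cv2.resize(t['image'][150:260,180:290,::-1],None,fx=5,fy=5,interpolation=cv2.INTER_CUBIC)
cv2.imwrite('pics/t16z.png',cv2.convertScaleAbs(a,alpha=2))
for an in (-14,-16,-18,-20):
  c=np.radians(an);P=[.540+.06*np.cos(c),.051+.06*np.sin(c)]
  print(an,[((proj(s,[*P,z])-[230,130]+.5)*5-.5).round(0) for z in (.061,.111,.126)])
E
```

```text
time: 19.62
tool_pos: [0.4817, 0.0415, 0.1712]
tool_rot: [[0.956, 0.005, 0.293], [-0.293, 0.0, 0.956], [0.005, -1.0, 0.002]]
ft_force: [1.0, -0.5, -0.0]
width: -0.0
-14 [array([215., 383.]), array([219., 330.]), array([220., 313.])]
-16 [array([212., 380.]), array([216., 327.]), array([217., 310.])]
-18 [array([209., 377.]), array([212., 324.]), array([213., 307.])]
-20 [array([206., 374.]), array([209., 321.]), array([210., 304.])]
```

```bash
sleep 1
```

```text
(no output)
```

View pics/s16z.png

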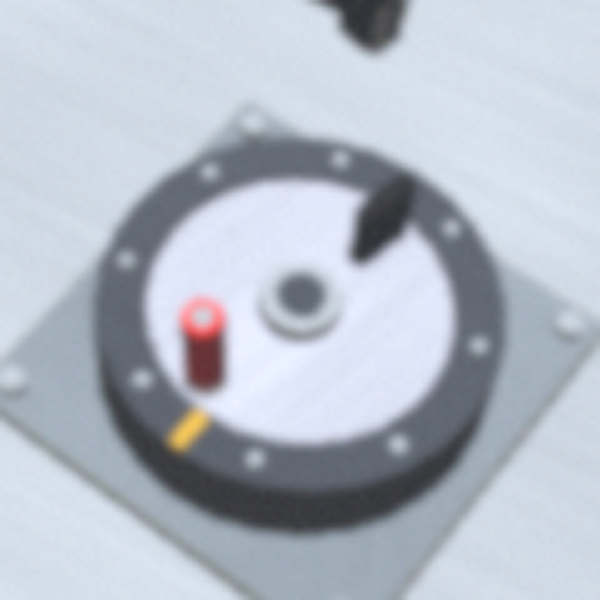

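View pics/w16.png

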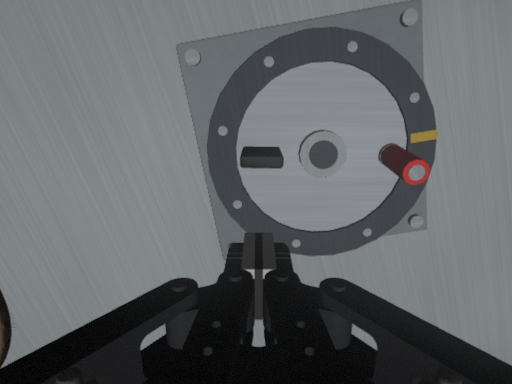

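```bash
python3 - <<'E'
from h import *
s=load('s16');w=load('w16')
Z=lambda U,V:((U+.5)/5-.5+230,(V+.5)/5-.5+130)
b=back(s,*Z(301,294),.071); print('boss scene',b)
for z in (.106,.111,.116,.126):
    hs=back(s,*Z(202,317.5),z)-b; bw=back(w,323,154.5,.071); hw=back(w,416.5,172.5,z)-bw
    print(z,'scene',hs[:2].round(4),np.hypot(*hs[:2]).round(4),'wrist',hw[:2].round(4),np.hypot(*hw[:2]).round(4))
E
python3 - <<'E'
import cv2
a=cv2.imread('pics/w16.png')[120:210,350:450]
cv2.imwrite('pics/w16z.png',cv2.convertScaleAbs(cv2.resize(a,None,fx=6,fy=6,interpolation=cv2.INTER_CUBIC),alpha=2))
E
```

```text
boss scene [0.54032336 0.04963891 0.071     ]
0.106 scene [ 0.0536 -0.0242] 0.0588 wrist [ 0.0577 -0.0255] 0.0631
0.111 scene [ 0.0562 -0.0229] 0.0607 wrist [ 0.0556 -0.0237] 0.0605
0.116 scene [ 0.0588 -0.0215] 0.0626 wrist [ 0.0535 -0.0218] 0.0578
0.126 scene [ 0.064  -0.0188] 0.0667 wrist [ 0.0494 -0.0181] 0.0526
```

```bash
sleep 1
```

```text
(no output)
```

View pics/w16z.png

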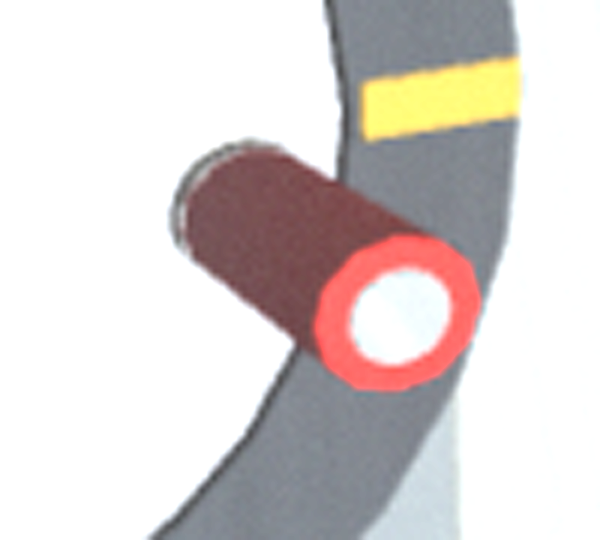

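Both cameras put the head top at 111 mm, at radii of 60.5 and 60.7 mm, so the pin is seated within about 1 mm. A light press from above will make sure.

```bash
python3 -m crank '[{"claw":0,"slide":[0.05,-0.006,0],"yaw":0},{"claw":0,"slide":[0.1,-0.012,0],"yaw":0},{"claw":0,"slide":[0.1135,-0.014,-0.02],"yaw":0},{"claw":0,"slide":[0.1135,-0.014,-0.055],"yaw":0},{"claw":0,"slide":[0.1135,-0.014,-0.055],"yaw":0}]'
python3 -m crank '[{"claw":0,"slide":[0,0,-0.003],"yaw":0},{"claw":0,"slide":[0,0,-0.006],"yaw":0}]'
python3 -m crank '[{"claw":0,"slide":[0,0,-0.003],"yaw":0},{"claw":0,"slide":[0,0,-0.006],"yaw":0}]'
python3 - <<'E'
from h import *
w=shot('wrist','w17.png')
E
```

```text
time: 20.4
tool_pos: [0.5906, 0.0276, 0.1095]
tool_rot: [[0.956, -0.007, 0.293], [-0.293, 0.0, 0.956], [-0.007, -1.0, -0.002]]
ft_force: [-0.3, 0.7, -0.3]
width: -0.0
time: 20.65
tool_pos: [0.594, 0.0278, 0.1081]
tool_rot: [[0.956, 0.001, 0.293], [-0.293, -0.0, 0.956], [0.001, -1.0, 0.0]]
ft_force: [0.2, -0.4, 0.0]
width: 0.0
time: 20.9
tool_pos: [0.5937, 0.0278, 0.1016]
tool_rot: [[0.956, 0.001, 0.293], [-0.293, -0.0, 0.956], [0.001, -1.0, 0.0]]
ft_force: [0.1, -0.2, 0.2]
width: 0.0003
```

```bash
sleep 1
```

```text
(no output)
```

View pics/w17.png

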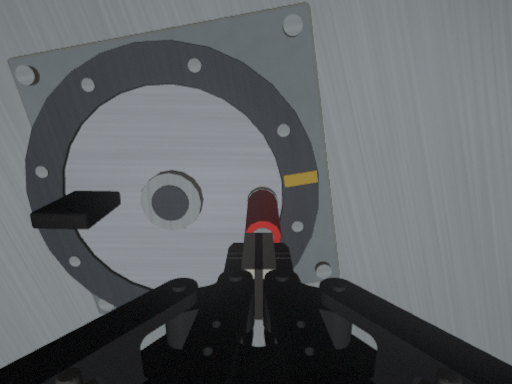

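```bash
python3 -m crank '[{"claw":0,"slide":[0.002,0,-0.003],"yaw":0},{"claw":0,"slide":[0.002,0,-0.006],"yaw":0},{"claw":0,"slide":[0.002,0,-0.009],"yaw":0}]'
python3 -m crank '[{"claw":0,"slide":[0,0,-0.0015],"yaw":0},{"claw":0,"slide":[0,0,-0.003],"yaw":0}]'
```

```text
time: 21.32
tool_pos: [0.5954, 0.0278, 0.092]
tool_rot: [[0.956, -0.0, 0.293], [-0.293, 0.0, 0.956], [-0.0, -1.0, -0.0]]
ft_force: [0.3, -1.0, 0.6]
width: -0.0003
time: 21.58
tool_pos: [0.5954, 0.0278, 0.0892]
tool_rot: [[0.956, -0.0, 0.293], [-0.293, 0.0, 0.956], [-0.0, -1.0, -0.0]]
ft_force: [-0.4, 0.3, 0.4]
width: 0.0001
```

```bash
python3 -m crank '[{"claw":0,"slide":[0,0,-0.001],"yaw":0},{"claw":0,"slide":[0,0,-0.002],"yaw":0}]'
python3 -m crank '[{"claw":0,"slide":[0,0,-0.001],"yaw":0},{"claw":0,"slide":[0,0,-0.002],"yaw":0}]'
```

```text
time: 21.82
tool_pos: [0.5955, 0.0278, 0.0873]
tool_rot: [[0.956, 0.0, 0.293], [-0.293, -0.0, 0.956], [0.0, -1.0, 0.0]]
ft_force: [0.3, -0.0, 1.0]
width: 0.0002
time: 22.08
tool_pos: [0.5967, 0.028, 0.0864]
tool_rot: [[0.956, 0.003, 0.293], [-0.293, 0.0, 0.956], [0.002, -1.0, 0.001]]
ft_force: [-0.5, 3.7, 22.5]
width: 0.0
```

Contact came at TCP 0.0865, which is 5 mm above where the tab's top (106 mm) was felt. That puts the head top at about 111 mm, so it is seated. Retracting now.

```bash
python3 -m crank '[{"claw":0,"slide":[0,0,0.005],"yaw":0},{"claw":0,"slide":[0,0,0.03],"yaw":0},{"claw":0,"slide":[-0.02,0,0.08],"yaw":0},{"claw":0,"slide":[-0.07,0,0.13],"yaw":0},{"claw":0,"slide":[-0.11,0,0.15],"yaw":0}]'
python3 -m crank '[{"claw":0,"slide":[0,0,0],"yaw":0},{"claw":0,"slide":[0,0,0],"yaw":0}]'
python3 - <<'E'
from h import *
s=shot('scene','s18.png');w=shot('wrist','w18.png')
a=cv2.resize(s['image'][130:250,230:350,::-1],None,fx=5,fy=5,interpolation=cv2.INTER_CUBIC)
cv2.imwrite('pics/s18z.png',cv2.convertScaleAbs(a,alpha=2))
E
```

```text
time: 22.7
tool_pos: [0.485, 0.0277, 0.2372]
tool_rot: [[0.956, 0.002, 0.293], [-0.293, -0.0, 0.956], [0.002, -1.0, 0.001]]
ft_force: [-0.1, -1.0, 0.2]
width: -0.0004
time: 22.95
tool_pos: [0.4859, 0.0278, 0.2356]
tool_rot: [[0.956, 0.001, 0.293], [-0.293, -0.0, 0.956], [0.001, -1.0, 0.0]]
ft_force: [0.3, -0.2, 0.8]
width: -0.0001
```

```bash
sleep 1
```

```text
(no output)
```

View pics/s18z.png

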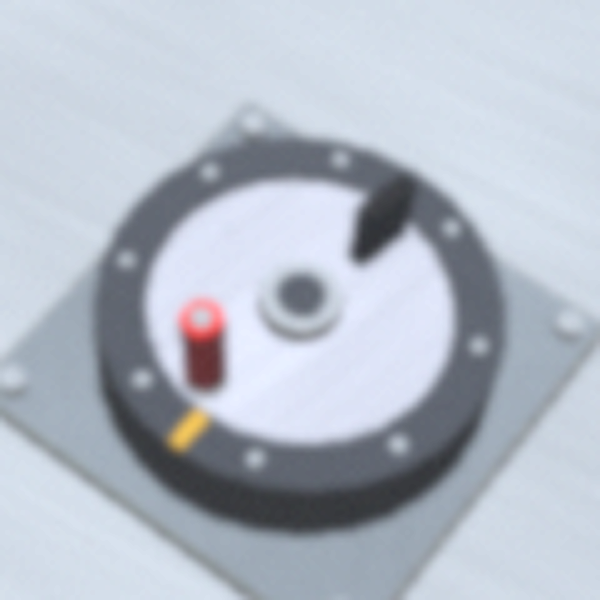

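View pics/s18.png

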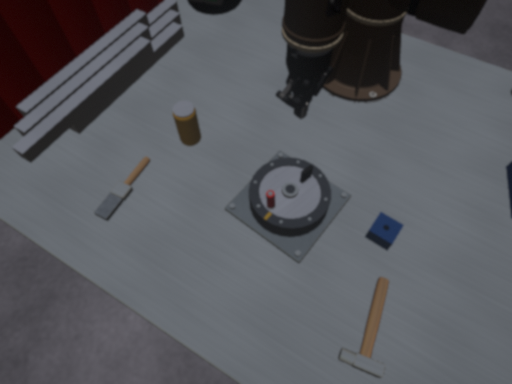

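The pin's head sits on the collar beside the mark, with its top at (202,317) in the zoomed view, the same as before the press. The can, brush and hammer are at their starting pixels and the robot is clear.

```bash
python3 -c "
from plant import job_done; print(job_done())"
```

```text
the job is handed in; nothing more can be done
None
```

The index pin is seated through the collar and the hidden index hole, its head resting on the collar. The gripper has let go and is clear, and I handed the job in at about 23 s.

**What I did:** I took the pin from its stand, stood it in the collar's hole, and pushed the tab clockwise with the fingers shut. I took the last stretch in steps of about 1° at 2–4 N. The drop showed in the wrist picture with the tab at about 163°; there was no force spike. I stopped turning there, backed off and pressed the head lightly once.

**Last checks:**
- **Head height:** the scene and wrist cameras both put the head top at about 111 mm at the 60 mm radius, which is the seated height.
- **Press:** contact came at the height expected for a seated head. The highest reading was 22.5 N, under the 40 N limit.
- **Bystanders:** the spray can, hammer and brush look unmoved in the final picture.

**What disagreed:**
- **Fingers over the tab:** with the fingers shut, the pad ends sit about 25 mm higher than the TCP position led me to assume. My first push at the tab rode on its top edge at about 7 N and the next passed over it. I came down lower and carried on.
- **Angle:** the seated pin measured at about -22°, while tab tracking suggested -17°. I put the difference down to small errors in my offset for the fingers. I did not resolve it further, because the pin had dropped.

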